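Take out the used filter and log the sample jars

TASK

The filtration run is over. Shut the feed valve fully first, next open the vent valve fully to let the pressure off, and only then unlock the filter (a quarter turn counter-clockwise), lift it out and set it down in the blue tray; once it is in the tray and let go, close the vent again fully, leaving the feed shut. Also stand every sample jar upright on the dark strip in front of the label reader, wholly on the strip and with its label facing the reader's window squarely; do not disturb the bottle, beaker and salt jar standing by.

Things in the scene. Friction and masses are not known exactly. Their poses are not given: they have to be found in the camera images.
- station: Fixed filter station: steel base block 90 x 240 x 50 high, a round bayonet seat in its middle (aluminium collar 78 across, top 73 above the bench) and a quarter-turn valve near each end: feed at +y, vent at -y, hinges 90 from the middle. Origin: bench level under the seat's middle; z up, x roughly away from the robot, y along the long side.
- seat (a point): Centre of the seat's floor, 50 above the bench; axes as the station's. Locked, the filter stands on it with its x within 0.2 rad of the station's x. Turned counter-clockwise (from above) by about 85 degrees, until its x lies along the station's y, it lifts straight out; it is free from about 70 degrees on, a stop ends the turn near 94 degrees from the station's x.
- feed (a joint): Feed handle: plain straight steel bar, no knob, 12 wide, 12 tall, reaching 90 from its vertical hinge. 0 = open, bar points to the station's +y (outwards, in line with the pipe); 1.57 = fully shut, bar points to the station's -x (towards the robot). Turns counter-clockwise from above to shut, between hard stops; friction about 0.1 N m, stays where left.
- feed_axis (a point): point on the feed handle's hinge axis at the bar's mid height, 115 above the bench; axes as the station's
- feed_grip (a point): point on the feed bar 65 out from the hinge, at mid height, where it can be pinched from above
- vent (a joint): Vent handle: steel bar 12 wide ending in an upright round dark knob 22 across, 16 tall, 65 from its vertical hinge. 0 = shut, bar points to the station's -x (towards the robot); 1.57 = fully open, bar points to the station's -y (outwards, in line with the pipe). Turns counter-clockwise from above to open, between hard stops; friction about 0.1 N m, stays where left.
- vent_axis (a point): point on the vent handle's hinge axis at mid height, 115 above the bench; axes as the station's
- vent_grip (a point): centre of the vent handle's knob, 65 out from the hinge
- filter: Bayonet filter, 80 tall, 0.2 kg, loose but held in the seat by two lugs at its foot (63 across, along x). Origin: centre of its underside; z up its axis. White barrel 44 across, 45 high; grey flange 60 across from 30 to 45 up; on top a grey upright wing to grip, 14 thick (y), 56 long (along x), from 45 to 80 up. Place in the station and how it unlocks: see seat.
- tray: Fixed shallow open blue plastic tray, 120 (x) x 150 (y) x 35 high, walls 4, floor 4. Origin: centre of its underside, at bench level.
- reader: Fixed label reader: grey block 300 long (y), 50 deep, 70 high, with a long dark window along the face that looks over a dark strip marked flush on the bench (106 wide, 300 long). Origin: centre of the strip at bench level; strip 53 either side along x, 150 along y. The window face is 60 from the origin in the reader's +x: a label that faces +x faces the window. z up.
- jarA: White sample jar, 62 across and 75 tall (cap 56 across from 60 up), 0.15 kg, bottom-heavy, upright on the bench; may be absent. Origin: centre of its underside, z up; +x points to the side that carries the one paper label with dark bars; a dark rib on the cap runs from the centre towards the label.
- labelA (a point): middle of the label's face on jar A, 31 out along its x, 30 up; absent with its jar
- jarB: White sample jar, 62 across and 75 tall (cap 56 across from 60 up), 0.15 kg, bottom-heavy, upright on the bench; may be absent. Origin: centre of its underside, z up; +x points to the side that carries the one paper label with dark bars; a dark rib on the cap runs from the centre towards the label.
- labelB (a point): middle of the label's face on jar B, 31 out along its x, 30 up; absent with its jar
- jarC: White sample jar, 62 across and 75 tall (cap 56 across from 60 up), 0.15 kg, bottom-heavy, upright on the bench; may be absent. Origin: centre of its underside, z up; +x points to the side that carries the one paper label with dark bars; a dark rib on the cap runs from the centre towards the label.
- labelC (a point): middle of the label's face on jar C, 31 out along its x, 30 up; absent with its jar
- jarD: White sample jar, 62 across and 75 tall (cap 56 across from 60 up), 0.15 kg, bottom-heavy, upright on the bench; may be absent. Origin: centre of its underside, z up; +x points to the side that carries the one paper label with dark bars; a dark rib on the cap runs from the centre towards the label.
- labelD (a point): middle of the label's face on jar D, 31 out along its x, 30 up; absent with its jar
- stock_bottle: bystander: bottle 80 across, 160 tall, loose; origin centre of underside
- beaker: bystander: glass beaker 70 across, 90 tall, loose; origin centre of underside
- salt_jar: bystander: jar 72 across, 100 tall, loose; origin centre of underside
Mind the look-alikes: they are no part of the job. Leave any red look-alike of the jarB alone.

How it is judged:
On the way, in this order (a step that is already met when the one before it is completed fails the run):
1. The feed valve is shut (within about 10 degrees of its stop) while the filter is still locked in its seat (value of joint feed above 1.4 rad and z of filter in the frame of seat below 0.012 m and angle between the x axis of filter and the x axis of station, either way round below 0.6 rad), for 0.2 s.
2. Then the vent valve is opened (within about 10 degrees of its stop), feed still shut and filter still locked (all of step 1 and value of joint vent above 1.4 rad), for 0.2 s.
3. Then the filter lies or stands in the tray, let go, the vent still open (value of joint feed above 1.4 rad and value of joint vent above 1.3 rad and x of filter in the frame of tray between -0.055 and 0.055 m and y of filter in the frame of tray between -0.07 and 0.07 m and height (world z) of filter below 0.045 m and contact force between filter and tray above 0.5 N and contact force between filter and the fingers below 0.1 N and linear speed of filter below 0.03 m/s), for 0.2 s.
4. Then the vent valve is closed again (within about 10 degrees) (value of joint feed above 1.4 rad and value of joint vent below 0.17 rad), for 0.2 s.
At the end, for the whole second after the job is handed in: Feed shut and vent closed (each within about 10 degrees of its stop); the filter rests in the tray; every jar present stands upright and still on the strip, its centre within 25 mm of the strip's middle line and 125 mm of its middle along it, its label facing the reader's window within 23 degrees (all of step 4 and x of filter in the frame of tray between -0.055 and 0.055 m and y of filter in the frame of tray between -0.07 and 0.07 m and height (world z) of filter below 0.045 m and contact force between filter and tray above 0.5 N and contact force between filter and the fingers below 0.1 N and linear speed of each of filter, jarA, jarB, jarC, jarD below 0.03 m/s and x of jarA in the frame of reader between -0.025 and 0.025 m and y of jarA in the frame of reader between -0.125 and 0.125 m and angle between the x axis of each of jarA, jarB, jarC, jarD and the x axis of reader, either way round below 0.4 rad and x of each of labelA, labelB, labelC, labelD in the frame of reader above 0 m and angle between each of jarA, jarB, jarC, jarD's own z axis and vertical below 0.1 rad and height (world z) of each of jarA, jarB, jarC, jarD below 0.01 m and x of jarB in the frame of reader between -0.025 and 0.025 m and y of jarB in the frame of reader between -0.125 and 0.125 m and x of jarC in the frame of reader between -0.025 and 0.025 m and y of jarC in the frame of reader between -0.125 and 0.125 m and x of jarD in the frame of reader between -0.025 and 0.025 m and y of jarD in the frame of reader between -0.125 and 0.125 m); the robot touches nothing.
It fails at once if the filter is out of its seat while the feed valve is open (z of filter in the frame of seat above 0.03 m and value of joint feed below 1.2 rad).
It fails at once if the stock bottle is moved or knocked over (distance of stock_bottle from where it was at the start of the episode above 0.03 m or angle between stock_bottle's own z axis and vertical above 0.4 rad).
It fails at once if the beaker is moved or knocked over (distance of beaker from where it was at the start of the episode above 0.03 m or angle between beaker's own z axis and vertical above 0.4 rad).
It fails at once if the salt jar is moved or knocked over (distance of salt_jar from where it was at the start of the episode above 0.03 m or angle between salt_jar's own z axis and vertical above 0.4 rad).
Of jarA, jarB, jarC, jarD only 2 to 3 are there at a start; the rules pass over those that are not, and their reading is None.
At some moment in a run one of jarA, jarB, jarC, jarD may be knocked a few centimetres aside while the robot is not near it.
Once in a run the grip may slacken for a moment while it holds something.
It also fails if it takes over 208 s, if anything falls off the work surface, if the arm or the gripper's body presses on something with over 40 N, if the wrist force passes 120 N, or if a joint passes its speed limit or range.

ROBOT

A 7-joint arm with a two-finger parallel gripper is mounted at the origin on the work surface. World frame = base frame: x ahead of the robot, y to its left, z up, the work surface at z = 0. Lengths are in m, angles in rad, forces in N, time in s.
With the tool pointing down it reaches from about 0.4 to 0.9 m from the base axis. Payload 5.6 kg.
Tool frame: the origin (TCP) lies midway between the tips of the shut fingers; the grasp point (between the pads) lies 19 mm behind it; z points along the fingers, y is the line along which they close (so a half turn about z gives the same grasp; the last joint's range is limited). The gripper opens to 92 mm and grips with 3 to 60 N. Pads are 20 mm wide; open, the fingers measure 128 mm over their backs; the gripper's body (75 mm by 189 mm) begins 69 mm behind the grasp point.
Start: joints at [1.093, 0.468, -0.012, 1.603, 0.006, 1.071, -0.056], TCP at [0.274, -0.59, 0.215] pointing down, gripper open.
Joint ranges: [-2.53, 2.53], [-0.31, 2.02], [-1.57, 1.55], [0.28, 2.44], [-1.29, 4.43], [0.15, 1.84], [-2.92, 2.92]. Speed limits (rad/s): [2.57, 2.57, 3.14, 3.14, 3.14, 3.14, 3.14].

INTERFACE

Orientations are given as a 3x3 rotation matrix whose columns are the frame's x, y, z axes.
In Python, from station import env, effector, solver, viewer, workorder, search_frame, tip_of gives the robot as it stands. Calls block until the motion is done:
- env.reach(position, orientation): joint-space move of the TCP to a pose.
- env.movel(position, frame=None, rate=0.15): straight line of the TCP; frame=None keeps the orientation; rate is the mean speed in m/s.
- env.goto_joints(angles): joint-space move.
- effector.release() and effector.grasp(squeeze=None): open the fingers fully, or close them until they stop; squeeze is the grip in N (None keeps the last).
- env.pause(seconds).
- solver.inverse_kinematics(position, orientation): joint angles nearest the present ones, or None.
- env.sense(): the state.
- viewer.read_camera(name): name is "scene" or "top" or "wrist"; returns (picture, depth): 400x640x3 uint8, red, green, blue; 400x640 float32, m along the optical axis (not along the pixel's ray), 0 where there is no reading.
- viewer.camera_info(name): a dict with "intrinsics" (3x3 intrinsics, pixels), "eye" and "rotation" of the camera in the world; the wrist camera has in their place "T_tool_cam" (4x4, takes a point from camera to tool coordinates, whose origin is the TCP and whose axes are the flange's). Camera axes: x right, y up, looking along -z (the intrinsics and any distortion apply to the point x, -y, -z); pixel columns grow to the right and rows downward; lengths in m; the calibration is good to about 2 mm. The wrist camera is an equidistant fisheye: a pixel r from the principal point sees the ray r / f radians off the axis. A picture is of the moment at which its call begins: read the wrist's pose just before it. camera_info takes no time and is no camera call.
A pose or a line that the arm cannot do raises env.PlanningError and nothing moves.
- workorder.finish_job(): hands the job in; it is judged then, once.
Trained networks look in the newest picture that a camera, given by its name, has taken for a name from the list of things; names that differ only in an ending like _2 or _b are one class to them, and where a whole thing is asked for, a point or a joint stands for the part that bears it (a point fixed in the world has none). Each returns a list of dicts, best first, with "score" (0 to 1); they miss things now and then, are a little off and sometimes report something else, mostly with a low value. They report only what shows in the picture. A call takes as long as a camera call. They do not tell look-alikes from the thing itself.
- search_frame(camera, name): "at" ([x, y, z] in m, in world coordinates, good to about 4 mm: the middle of the surface that is visible of it).
- tip_of(camera, name): "at" ([x, y, z] in m, in world coordinates, good to about 4 mm: a listed point, or the origin of a listed thing).
The state is a dict: "t": time; "joint_positions": joint angles; "joint_velocities": joint speeds; "tau": joint torques, N m; "ee_pos": TCP position; "tcp_rot": TCP orientation; "wrist_force": force on the tool from outside, world axes, zero at the start; "moment": the same for the moment, N m; "gripper_width": finger opening in m; "grasp_force": force on a finger pad.
Only numpy, scipy, OpenCV 4.12 (cv2) and the standard library are available. Lean on these libraries where they do the work, as an engineer would, in place of code of your own. Each camera call takes 0.05 s, during which the arm holds its last target. There are 200 camera calls.

## Working session

There is one attempt and no reset: what is moved stays moved. The work goes in short steps, each a Python script; the robot and the scene stay as the last script left them, time stands still between calls to the robot, and variables do not carry over. Pictures are saved under pics/ and viewed, at most 14 in all, crops included, and the job is handed in when it is done.

```bash
ls; mkdir -p pics
python3 - <<'E'
from station import *
import cv2,numpy as np
for c in ["top","scene"]:
    p,d=viewer.read_camera(c); cv2.imwrite(f"pics/{c}0.png",p[:,:,::-1]); np.save(f"{c}0.npy",d)
    i=viewer.camera_info(c); print(c,{k:np.round(v,4).tolist() if not isinstance(v,str) else v for k,v in i.items()})
    for n in ["station","feed_axis","feed_grip","vent_axis","vent_grip","filter","seat","tray","reader","jarA","labelA","jarB","labelB","stock_bottle","beaker","salt_jar"]:
        r=tip_of(c,n); print(n,[(np.round(x["at"],3).tolist(),round(x["score"],2)) for x in r[:6]])
print(viewer.camera_info("wrist"))
print(env.sense()["t"])
E
```

```text
pics
top {'intrinsics': [[390.9483, 0.0, 317.037], [0.0, 390.9483, 197.7165], [0.0, 0.0, 1.0]], 'eye': [0.3873, 0.0026, 1.4395], 'rotation': [[0.0004, 0.9981, -0.0622], [-1.0, 0.0002, -0.0035], [-0.0035, 0.0622, 0.9981]]}
station [([0.588, 0.183, -0.002], 0.66), ([0.586, 0.184, 0.052], 0.47)]
feed_axis [([0.58, 0.268, 0.115], 0.75), ([0.426, -0.34, -0.006], 0.2)]
feed_grip [([0.565, 0.334, 0.113], 0.69)]
vent_axis [([0.498, 0.518, -0.004], 0.74), ([0.597, 0.097, 0.113], 0.71), ([0.446, -0.364, 0.03], 0.38)]
vent_grip [([0.536, 0.083, 0.111], 0.66), ([0.448, 0.2, 0.028], 0.2)]
filter [([0.591, 0.184, 0.045], 0.71)]
seat [([0.586, 0.184, 0.05], 0.8), ([0.587, 0.185, 0.002], 0.49)]
tray [([0.498, 0.516, 0.0], 0.71), ([0.448, 0.002, 0.001], 0.64), ([0.448, -0.366, 0.028], 0.58)]
reader [([0.587, -0.198, -0.0], 0.66), ([0.411, 0.202, 0.003], 0.57)]
jarA [([0.424, -0.337, -0.006], 0.83)]
labelA [([0.446, -0.363, 0.031], 0.73)]
jarB [([0.416, 0.201, 0.004], 0.8), ([0.315, 0.266, 0.0], 0.7)]
labelB [([0.447, 0.203, 0.03], 0.55), ([0.316, 0.298, 0.031], 0.5)]
stock_bottle [([0.525, -0.514, -0
[... 1193 characters left out ...]
0.025], 0.57), ([0.317, 0.294, 0.03], 0.57)]
stock_bottle [([0.521, -0.513, 0.001], 0.94)]
beaker [([0.505, 0.51, -0.003], 0.89)]
salt_jar [([0.525, -0.513, -0.0], 0.35)]
{'intrinsics': array([[309.70691629,   0.        , 320.62598591],
       [  0.        , 309.70691629, 206.95424855],
       [  0.        ,   0.        ,   1.        ]]), 'T_tool_cam': array([[-3.32949951e-04,  9.56862982e-01,  2.90539366e-01,
         8.28587315e-02],
       [ 9.99999365e-01,  5.74174131e-06,  1.12706131e-03,
        -9.84680366e-05],
       [ 1.07677505e-03,  2.90539557e-01, -9.56862376e-01,
        -1.69699360e-01],
       [ 0.00000000e+00,  0.00000000e+00,  0.00000000e+00,
         1.00000000e+00]])}
1.7
```

View pics/top0.png

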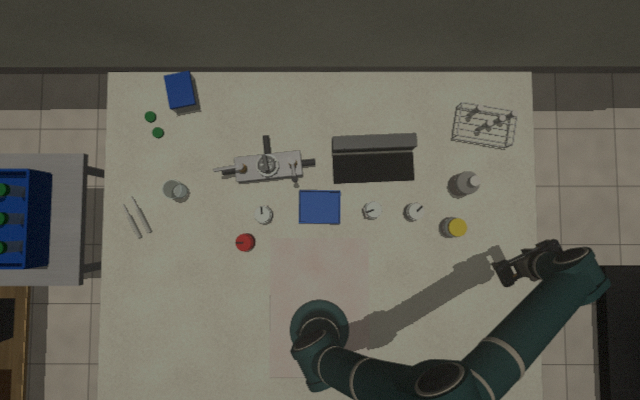

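View pics/scene0.png

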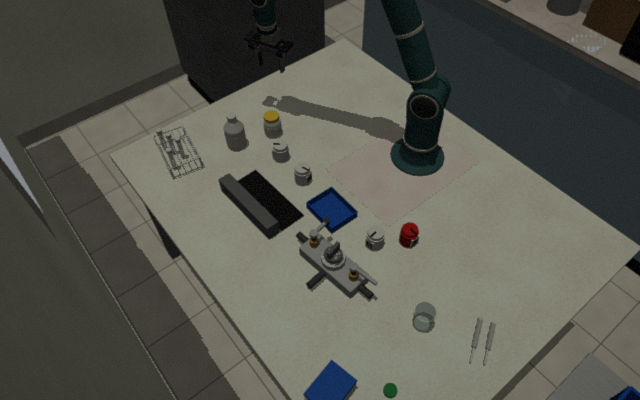

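The top view shows the station at (267,163), the tray at (320,207) and the reader strip at (373,167). The white jars are at (264,214), (371,211) and (414,212).

- **Possible mix-ups for a jar:** the red look-alike (245,242), the yellow-capped salt jar (453,228), the beaker (176,190) and the stock bottle (464,183).
- **Possible mix-up for the tray:** the blue box (181,90).

I choose the three white jars and the open tray, and check them in one close crop.

```bash
cat > h.py <<'E'
from station import *
import cv2,numpy as np
def cloud(c,d):
    i=viewer.camera_info(c);K=i["intrinsics"];v,u=np.mgrid[0:400,0:640]
    P=np.stack([(u-K[0,2])/K[0,0]*d,-(v-K[1,2])/K[1,1]*d,-d],-1)
    return P@np.array(i["rotation"]).T+np.array(i["eye"])
def down(yaw):  # tool x at yaw, y mirrored, z down
    c,s=np.cos(yaw),np.sin(yaw); return np.array([[c,s,0],[s,-c,0],[0,0,-1.]])
E
python3 - <<'E'
from h import *
p=cv2.imread("pics/top0.png");d=np.load("top0.npy");X=cloud("top",d)
cv2.imwrite("pics/crop1.png",cv2.resize(p[125:260,225:430],None,fx=3.9,fy=3.9,interpolation=cv2.INTER_CUBIC))
for n in ["jarC","labelC","jarD","labelD"]:
  viewer.read_camera("top")
  for c in ["top"]:
    print(n,[(np.round(x["at"],3).tolist(),round(x["score"],2)) for x in tip_of(c,n)[:5]])
def rect(m,name):
    P=X[m][:,:2].astype(np.float32);print(name,len(P),P.mean(0),cv2.minAreaRect(P))
x,y,z=X[...,0],X[...,1],X[...,2]
g=p.max(-1).astype(int)
rect((g<35)&(abs(z)<.012)&(abs(x-.58)<.1)&(abs(y+.2)<.2),"strip")
b=(p[...,0].astype(int)-p[...,2]>60)
rect(b&(abs(x-.45)<.12)&(abs(y)<.12)&(z<.05),"tray")
rect((abs(z-.05)<.006)&(abs(x-.588)<.1)&(abs(y-.184)<.15),"base")
rect((z>.122)&(abs(x-.588)<.035)&(abs(y-.184)<.035),"wing")
for (cx,cy) in [(.416,.2),(.42,-.19),(.425,-.338),(.317,.267)]:
    m=(abs(z-.073)<.008)&(np.hypot(x-cx,y-cy)<.06); P=X[m]; c,r=cv2.minEnclosingCircle(P[:,:2].astype(np.float32))
    print((cx,cy),len(P),P.mean(0).round(4),np.round(c,4),round(r,4))
print(env.sense()["t"])
E
```

```text
jarC [([0.429, -0.188, -0.0], 0.82), ([0.586, 0.185, 0.052], 0.52)]
labelC [([0.424, -0.159, 0.031], 0.79), ([0.535, 0.086, 0.112], 0.25)]
jarD [([0.499, 0.516, 0.001], 0.39)]
labelD []
strip 264 [ 0.5899978  -0.18531449] ((0.5889421105384827, -0.19721046090126038), (0.0991843044757843, 0.2897363603115082), 2.4333999156951904)
tray 1102 [0.44101256 0.00059177] ((0.4411654472351074, -0.0007199123501777649), (0.13990356028079987, 0.11433160305023193), 87.14201354980469)
base 1016 [0.58817244 0.1831236 ] ((0.6088867783546448, 0.18042141199111938), (0.127858966588974, 0.28571999073028564), 6.147532939910889)
wing 66 [0.58986783 0.18249083] ((0.5894101858139038, 0.18282681703567505), (0.056090082973241806, 0.013225867412984371), 11.397586822509766)
(0.416, 0.2) 201 [0.4161 0.1986 0.0738] [0.4167 0.1993] 0.0284
(0.42, -0.19) 201 [ 0.4326 -0.1907  0.0736] [ 0.4331 -0.1922] 0.0289
(0.425, -0.338) 202 [ 0.4266 -0.3388  0.0737] [ 0.4262 -0.3389] 0.0287
(0.317, 0.267) 207 [0.3178 0.2626 0.0737] [0.3175 0.2629] 0.0284
2.1
```

View pics/crop1.png

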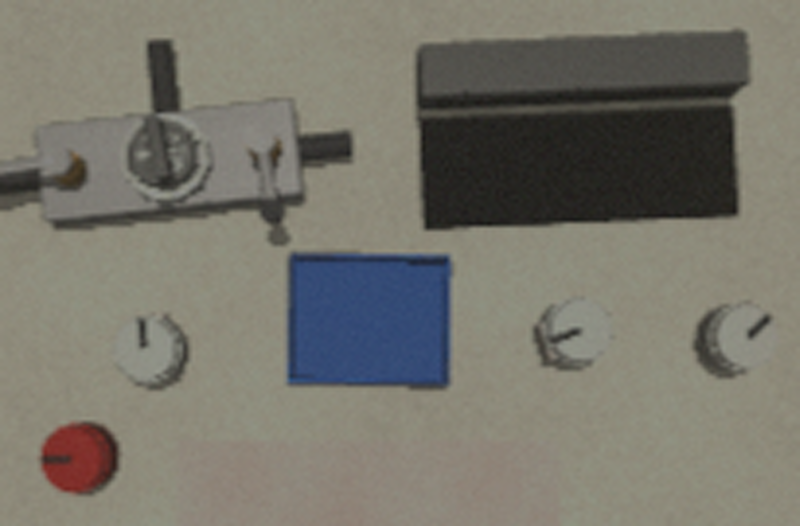

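The crop confirms the choice: three white jars, with the red one apart. Their ribs point up (142,330), left (565,335) and up-right (760,325). The feed bar points outward to +y and the vent knob towards the robot at (277,232). I start with the feed valve.

```bash
cat >> h.py <<'E'
SY=.107; FEED=np.array([.579,.272]); VENT=np.array([.598,.0955]); WING=np.array([.5895,.183]); WYAW=.199
RD=np.array([.589,-.198]); RY=.042
def st(tag=""):
    s=env.sense(); print(tag,"t",round(s["t"],1),"pos",np.round(s["ee_pos"],4),"F",np.round(s["wrist_force"],1),"w",round(s["gripper_width"],4),"gf",np.round(s["grasp_force"],1),"j7",round(s["joint_positions"][6],2))
    return s
def pick_yaw(cands,check):
    """cands: tool yaw offsets; check: list of (pos,yaw). Choose least j7 extent that is solvable."""
    best=None
    for k in cands:
        js=[solver.inverse_kinematics(np.array(p),down(y+k)) for p,y in check]
        if any(j is None for j in js): continue
        m=max(abs(j[6]) for j in js)
        if best is None or m<best[0]: best=(m,k)
    print("yaw",best); return best[1]
def turn(ax,r,z,a0,a1,n=7,squeeze=20):
    """pinch a handle at radius r, bar direction a0 -> a1 (world), release, rise"""
    pt=lambda a,zz: [ax[0]+r*np.cos(a),ax[1]+r*np.sin(a),zz]
    k=pick_yaw([0,np.pi,-np.pi],[(pt(a,z),a) for a in (a0,a1)])
    effector.release(); env.reach(pt(a0,.24),down(a0+k)); env.movel(pt(a0,z))
    effector.grasp(squeeze); st("grip")
    for a in np.linspace(a0,a1,n+1)[1:]: env.movel(pt(a,z),down(a+k),rate=.08)
    s=st("turned"); print(np.arctan2(*(s["ee_pos"][:2]-ax)[::-1])-a0)
    effector.release(); env.movel(pt(a1,.24)); st("up")
E
python3 - <<'E'
from h import *
s=st(); print(s["tcp_rot"])
env.movel(s["ee_pos"]+[0,0,.15])
turn(FEED,.065,.102,SY+np.pi/2,SY+np.pi+.03)
E
```

```text
t 2.1 pos [ 0.2738 -0.5895  0.2146] F [-0.4 -0.5 -1. ] w 0.0918 gf 0.0 j7 -0.06
[[ 9.06982316e-01  4.21168705e-01 -4.03334140e-05]
 [ 4.21168703e-01 -9.06982316e-01 -3.79635116e-05]
 [-5.25707362e-05  1.74450620e-05 -9.99999998e-01]]
yaw (np.float64(1.048085897080713), 0)
grip t 9.1 pos [0.5718 0.337  0.102 ] F [-1.2  0.6  0.1] w 0.0117 gf 20.0 j7 -0.98
turned t 11.8 pos [0.5153 0.2661 0.1021] F [ 4.5  8.6 -8. ] w 0.0118 gf 20.2 j7 0.44
-4.727409216199458
up t 14.1 pos [0.5143 0.2626 0.239 ] F [-0.5  0.3  0.4] w 0.0915 gf 0.0 j7 0.55
```

Run:
```python
from h import *
turn(VENT,.065,.102,SY+np.pi,SY+1.5*np.pi+.03)
p,d=viewer.read_camera("top"); cv2.imwrite("pics/top1.png",p[:,:,::-1]);X=cloud("top",d);x,y,z=np.moveaxis(X,-1,0)
for n in ["feed_grip","vent_grip"]: print(n,[(np.round(q["at"],3).tolist(),round(q["score"],2)) for q in tip_of("top",n)[:2]])
P=X[(z>.122)&(abs(x-.588)<.035)&(abs(y-.184)<.035)][:,:2].astype(np.float32); print(len(P),cv2.minAreaRect(P))
s=p[125:190,205:325,::-1]; cv2.imwrite("pics/crop2.png",cv2.resize(s,None,fx=6,fy=6,interpolation=cv2.INTER_CUBIC))
```

```text
yaw (np.float64(1.4426103852102827), -3.141592653589793)
grip t 18.2 pos [0.5329 0.0873 0.1018] F [-1.7 -4.2  1.4] w 0.0213 gf 20.0 j7 -1.36
turned t 20.8 pos [0.6059 0.0298 0.1017] F [-5.5 -4.  -1. ] w 0.0213 gf 20.0 j7 0.13
-4.7000094736965154
up t 23.0 pos [0.6062 0.0311 0.239 ] F [-0.5  0.5  0.5] w 0.092 gf 0.0 j7 0.1
feed_grip [([0.507, 0.264, 0.116], 0.43)]
vent_grip []
70 ((0.5891198515892029, 0.18271520733833313), (0.0563969649374485, 0.014099283143877983), 12.609707832336426)
```

View pics/crop2.png

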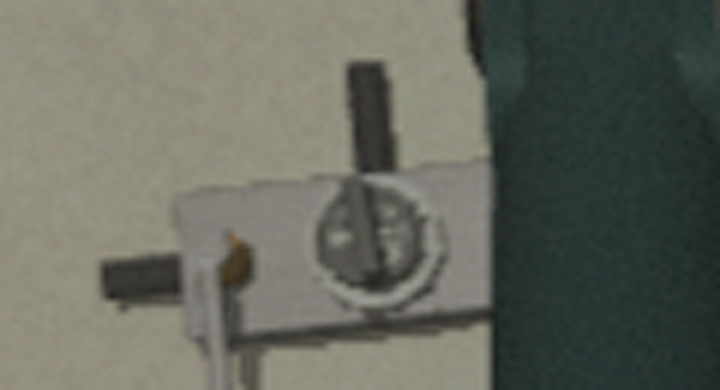

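The crop shows the feed bar pointing towards the robot (218,330) and the wing of the locked filter at (365,235). The arm hides the vent. Next is the filter.

Run:
```python
from h import *
c=[.5893,.1828]; a0,a1=.205,SY+1.55; T=[.447,.001]
k=pick_yaw([0,np.pi,-np.pi],[([*c,.1],a0),([*c,.1],a1),([*T,.06],a1)])
env.reach([*c,.24],down(a0+k)); env.movel([*c,.100]); effector.grasp(40); st("grip")
for a in np.linspace(a0,a1,9)[1:]: env.reach([*c,.100],down(a+k))
s=st("turned")
env.movel([*c,.115],rate=.05); st("lift15")
env.movel([*c,.2],rate=.15); st("lift")
```

```text
yaw (np.float64(1.476069692824601), 0)
grip t 26.9 pos [0.5891 0.1828 0.0998] F [ 1.2 -0.1 -1. ] w 0.0137 gf 40.0 j7 -1.49
turned t 29.1 pos [0.5893 0.1827 0.0999] F [ 0.2  1.1 -3.1] w 0.0137 gf 40.0 j7 -0.26
lift15 t 29.5 pos [0.5896 0.183  0.1156] F [-0.6 -0.4 -1.8] w 0.0138 gf 40.0 j7 -0.26
lift t 30.2 pos [0.5886 0.1826 0.1991] F [-0.3  0.2 -3. ] w 0.0137 gf 40.0 j7 -0.26
```

Run:
```python
from h import *
T=[.447,.001]
env.movel([*T,.15]); st("over"); env.movel([*T,.057],rate=.08); env.pause(.2); st("down"); effector.release(); env.movel([*T,.2]); env.reach([.6,.031,.24],env.sense()["tcp_rot"]); st("away")
p,d=viewer.read_camera("top")
for n in ["filter","tray"]: print(n,[(np.round(q["at"],3).tolist(),round(q["score"],2)) for q in tip_of("top",n)[:3]])
X=cloud("top",d);x,y,z=np.moveaxis(X,-1,0)
m=(abs(x-.448)<.06)&(abs(y)<.075)&(z>.06); print(m.sum(),X[m].mean(0),X[m][:,2].max())
```

```text
over t 31.9 pos [0.4476 0.0016 0.1502] F [-0.6  0.1 -1.8] w 0.0137 gf 40.0 j7 0.03
down t 33.5 pos [0.4473 0.001  0.0574] F [-0.1 -0.3 -2. ] w 0.014 gf 40.0 j7 0.05
away t 36.5 pos [0.5983 0.0306 0.2383] F [-0.2  0.3 -1. ] w 0.0919 gf 0.0 j7 0.01
filter [([0.522, -0.512, 0.0], 0.53)]
tray [([0.447, 0.001, 0.001], 0.7), ([0.448, 0.202, 0.027], 0.69)]
2429 [0.44546009 0.01826308 0.68946153] 0.730887889849869
```

Now close the vent, then check the filter with the arm clear.

Run:
```python
from h import *
# arm aside first to verify the filter before closing
env.reach([.5,-.35,.3],down(0))
p,d=viewer.read_camera("top"); X=cloud("top",d);x,y,z=np.moveaxis(X,-1,0)
m=(abs(x-.448)<.06)&(abs(y)<.075)&(z>.06)&(z<.2); print(m.sum(),X[m].mean(0) if m.any() else 0)
s,d=viewer.read_camera("scene")
for n in ["filter","vent_grip","feed_grip"]: print(n,[(np.round(q["at"],3).tolist(),round(q["score"],2)) for c in("top","scene") for q in tip_of(c,n)[:2]])
cv2.imwrite("pics/both1.png",np.vstack([cv2.resize(p[125:225,200:400,::-1],(560,280)),cv2.resize(s[170:290,270:470,::-1],(560,320))]))
st()
```

```text
66 [ 0.44937951 -0.00117164  0.08208252]
filter [([0.451, -0.001, 0.001], 0.48), ([0.45, 0.004, 0.004], 0.62)]
vent_grip [([0.449, -0.002, -0.0], 0.6), ([0.608, 0.031, 0.113], 0.58), ([0.607, 0.033, 0.118], 0.64), ([0.428, -0.339, -0.002], 0.46)]
feed_grip [([0.511, 0.266, 0.112], 0.54), ([0.511, 0.267, 0.115], 0.61)]
 t 38.5 pos [ 0.5002 -0.3497  0.2999] F [-0.5  0.8  1. ] w 0.092 gf 0.0 j7 -0.84
```

View pics/both1.png

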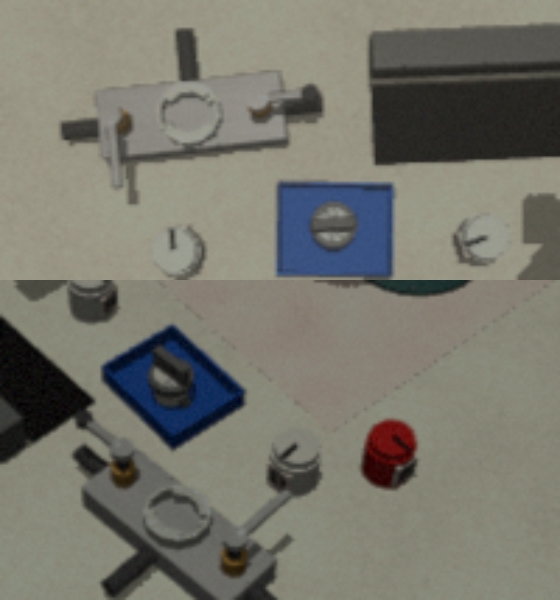

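The filter stands in the tray at (335,228). The feed is shut (115,160), the vent open (300,100) and the seat empty. Now I close the vent and measure the jars.

```bash
cat >> h.py <<'E'
def jars(region=((.25,.75),(-.45,.32))):
    """caps of white jars in the top view: [(x,y,label yaw)]"""
    p,d=viewer.read_camera("top");X=cloud("top",d);x,y,z=np.moveaxis(X,-1,0)
    (a,b),(c,e)=region
    m=((abs(z-.074)<.007)&(x>a)&(x<b)&(y>c)&(y<e)).astype(np.uint8)
    n,L,S,_=cv2.connectedComponentsWithStats(m); out=[]
    for i in range(1,n):
        if not 150<S[i,4]<270: continue
        q=L==i; P=X[q][:,:2]; o,r=cv2.minEnclosingCircle(P.astype(np.float32)); col=p[q].astype(float)
        if r>.033 or np.median(col[:,0])>1.5*np.median(col[:,2]): continue
        g=col.sum(1); R=P-np.array(o); inn=np.hypot(*R.T)<.024
        w=np.clip(np.median(g[inn])*.8-g,0,None)*inn; v=(R*w[:,None]).sum(0)/w.sum()
        out.append((o[0],o[1],np.arctan2(v[1],v[0]),np.hypot(*v),S[i,4]))
    return [np.round(o,3) for o in out]
E
python3 - <<'E'
from h import *
turn(VENT,.065,.102,SY+1.5*np.pi,SY+np.pi-.03)
env.reach([.5,-.35,.3],down(0))
viewer.read_camera("top");viewer.read_camera("scene")
for n in ["vent_grip","feed_grip"]: print(n,[(np.round(q["at"],3).tolist(),round(q["score"],2)) for c in("top","scene") for q in tip_of(c,n)[:2]])
for j in jars(): print(j)
env.reach([.6,.05,.4],down(0))
for j in jars(): print(j)
st()
E
```

```text
yaw (np.float64(1.4762015675334323), -3.141592653589793)
grip t 42.3 pos [0.6051 0.0308 0.102 ] F [-0.1 -0.7 -0.2] w 0.0214 gf 20.0 j7 0.07
turned t 44.9 pos [0.5351 0.0876 0.1021] F [ 6.4 -4.1 -5.5] w 0.0211 gf 20.0 j7 -1.42
-7.835874906475597
up t 47.1 pos [0.5325 0.0905 0.2391] F [ 0.5 -0.9 -0. ] w 0.092 gf 0.0 j7 -1.55
vent_grip [([0.536, 0.085, 0.116], 0.66), ([0.535, 0.087, 0.117], 0.57)]
feed_grip [([0.509, 0.267, 0.115], 0.52), ([0.51, 0.27, 0.117], 0.57), ([0.445, 0.0, -0.001], 0.4)]
[ 4.33e-01 -1.91e-01  1.91e+00  1.40e-02  1.96e+02]
[4.16e-01 1.99e-01 2.34e-01 1.20e-02 2.01e+02]
[ 4.330e-01 -1.910e-01  1.911e+00  1.400e-02  1.950e+02]
[ 4.28e-01 -3.40e-01 -8.41e-01  1.20e-02  1.98e+02]
 t 50.7 pos [0.5999 0.0481 0.4   ] F [-0.2  0.6 -0.3] w 0.0919 gf 0.0 j7 -1.41
```

The vent is closed and the feed still shut. Now the jars, middle one first.

```bash
cat >> h.py <<'E'
def slot(s,dx=-.003):
    c,n=np.cos(RY),np.sin(RY); return RD+[c*dx-n*s, n*dx+c*s]
def move_jar(x,y,phi,s,zl=.17,zg=.035):
    t=slot(s); a1=RY
    k=pick_yaw([0,np.pi,-np.pi],[([x,y,zg],phi),([*t,zg],a1)])
    effector.release(); env.reach([x,y,zl],down(phi+k)); env.movel([x,y,zg]); effector.grasp(25); st("grip")
    env.movel([x,y,zl]); st("lift")
    env.reach([*t,zl],down(a1+k)); st("over")
    env.movel([*t,zg+.002],rate=.1); env.pause(.2); st("down"); effector.release(); env.movel([*t,.2]); st("up")
E
python3 - <<'E'
from h import *
move_jar(.433,-.1905,1.86,0.)
env.reach([.6,.1,.35],down(0))
for j in jars(): print(j)
for n in ["jarA","labelA","labelB","jarB","jarC","labelC"]: print(n,[(np.round(q["at"],3).tolist(),round(q["score"],2)) for q in tip_of("top",n)[:3]])
st()
E
```

```text
yaw (np.float64(1.092892994242532), 0)
grip t 54.5 pos [ 0.4327 -0.1905  0.0352] F [-1.9  0.6  5.5] w 0.0616 gf 25.0 j7 1.16
lift t 55.6 pos [ 0.4324 -0.1901  0.1693] F [-0.4 -0.2 -2.7] w 0.0614 gf 25.0 j7 0.93
over t 57.0 pos [ 0.5854 -0.1983  0.1696] F [-0.2  0.2 -1.6] w 0.0615 gf 25.0 j7 -0.63
down t 58.7 pos [ 0.5863 -0.1981  0.0374] F [ 0.1 -0.1 -2.2] w 0.0617 gf 25.0 j7 -0.52
up t 60.5 pos [ 0.5855 -0.1977  0.1991] F [ 0.2 -0.1  0.3] w 0.0923 gf 0.0 j7 -0.65
[ 5.87e-01 -1.99e-01  2.04e-01  1.30e-02  1.94e+02]
[ 4.27e-01 -3.40e-01 -8.13e-01  1.30e-02  2.00e+02]
jarA [([0.422, -0.337, -0.006], 0.62)]
labelA [([0.445, -0.366, 0.029], 0.57)]
labelB [([0.5, 0.515, -0.001], 0.6), ([0.319, 0.3, 0.034], 0.48), ([0.451, 0.224, 0.029], 0.42)]
jarB [([0.415, 0.227, 0.001], 0.54), ([0.318, 0.267, 0.002], 0.47)]
jarC [([0.521, -0.514, -0.002], 0.22)]
labelC [([0.619, -0.196, 0.03], 0.56), ([0.414, 0.223, 0.0], 0.36), ([0.538, 0.086, 0.112], 0.35)]
 t 62.1 pos [0.6    0.0993 0.3499] F [-1.1  0.6  0.4] w 0.0921 gf 0.0 j7 -1.26
```

Jar C stands on the strip. Jar B was knocked aside by about 27 mm, so I'll measure it again. Jar A next.

Run:
```python
from h import *
move_jar(.427,-.3395,-.86,-.112)
env.reach([.5,-.4,.3],down(0))
for j in jars(): print(j)
for n in ["labelB","jarB","jarA","labelA"]: print(n,[(np.round(q["at"],3).tolist(),round(q["score"],2)) for q in tip_of("top",n)[:3]])
st()
```

```text
yaw (np.float64(1.0847211336821743), 0)
grip t 65.8 pos [ 0.4271 -0.3397  0.0353] F [0.1 0.2 2.8] w 0.0618 gf 25.0 j7 -1.15
lift t 66.8 pos [ 0.4266 -0.3389  0.1692] F [ 0.2 -0.8 -1.3] w 0.0612 gf 25.0 j7 -1.31
over t 67.5 pos [ 0.5891 -0.3107  0.1688] F [ 0.  -0.3 -1.7] w 0.0614 gf 25.0 j7 -0.73
down t 69.2 pos [ 0.591  -0.3101  0.0375] F [ 0.2 -0.9 -1.4] w 0.0615 gf 25.0 j7 -0.65
up t 71.1 pos [ 0.5902 -0.3096  0.1989] F [-0.5  0.2  1.4] w 0.0922 gf 0.0 j7 -0.75
[ 5.90e-01 -3.10e-01  1.92e-01  1.10e-02  1.96e+02]
[ 5.87e-01 -1.98e-01  1.79e-01  1.20e-02  1.94e+02]
[4.18e-01 2.23e-01 2.38e-01 1.30e-02 1.95e+02]
labelB [([0.318, 0.296, 0.031], 0.8), ([0.592, -0.308, -0.006], 0.37)]
jarB [([0.316, 0.267, -0.004], 0.85), ([0.415, 0.222, 0.003], 0.66)]
jarA [([0.589, -0.311, -0.006], 0.69)]
labelA [([0.62, -0.311, 0.032], 0.78)]
 t 72.0 pos [ 0.5011 -0.3982  0.2985] F [ 0.3  0.2 -0.1] w 0.0919 gf 0.0 j7 -0.65
```

Run:
```python
from h import *
env.reach([.45,.1,.3],down(0))
move_jar(.4175,.223,.1,.112,zl=.21)
env.reach([.4,-.05,.4],down(0)); env.goto_joints([1.093,.3,-.012,1.603,.006,1.071,-.056])
for j in jars(): print(j)
viewer.read_camera("scene")
for n in ["labelA","labelB","labelC","filter","feed_grip","vent_grip"]: print(n,[(np.round(q["at"],3).tolist(),round(q["score"],2)) for c in("top","scene") for q in tip_of(c,n)[:2]])
p,_=viewer.read_camera("top");s,_=viewer.read_camera("scene")
cv2.imwrite("pics/both2.png",np.vstack([cv2.resize(p[125:250,200:450,::-1],(600,300)),cv2.resize(s[130:290,170:470,::-1],(600,300))]))
st()
```

```text
yaw (np.float64(0.8303534014386267), 3.141592653589793)
grip t 78.0 pos [0.4177 0.2232 0.0352] F [ 0.  -0.4  2.3] w 0.0618 gf 25.0 j7 0.35
lift t 79.3 pos [0.417  0.2226 0.2092] F [ 0.3 -0.9 -1.1] w 0.0619 gf 25.0 j7 0.61
over t 80.6 pos [ 0.581  -0.084   0.2103] F [ 0.7  0.7 -1.7] w 0.0616 gf 25.0 j7 1.16
down t 82.7 pos [ 0.5815 -0.0863  0.0373] F [-0.   0.5 -1.8] w 0.0614 gf 25.0 j7 1.02
up t 84.6 pos [ 0.5807 -0.0864  0.199 ] F [ 0.2 -0.4  0.2] w 0.0922 gf 0.0 j7 1.16
[ 5.90e-01 -3.11e-01  1.77e-01  1.40e-02  2.00e+02]
[ 5.82e-01 -8.70e-02  2.18e-01  1.30e-02  1.95e+02]
[ 5.87e-01 -1.98e-01  1.29e-01  1.30e-02  1.94e+02]
labelA [([0.622, -0.309, 0.029], 0.83), ([0.621, -0.307, 0.029], 0.94)]
labelB [([0.611, -0.086, 0.027], 0.81), ([0.32, 0.3, 0.034], 0.56), ([0.315, 0.294, 0.029], 0.93), ([0.584, -0.197, -0.0], 0.63)]
labelC [([0.619, -0.195, 0.032], 0.77), ([0.618, -0.196, 0.033], 0.54)]
filter [([0.448, -0.001, 0.002], 0.71), ([0.448, 0.006, 0.001], 0.67)]
feed_grip [([0.51, 0.267, 0.116], 0.64), ([0.51, 0.27, 0.116], 0.6), ([0.585, -0.09, 0.002], 0.46)]
vent_grip [([0.537, 0.088, 0.114], 0.54), ([0.534, 0.09, 0.116], 0.49)]
 t 89.5 pos [ 0.2768 -0.5949  0.324 ] F [ 0.1  0.1 -1. ] w 0.092 gf 0.0 j7 -0.06
```

View pics/both2.png

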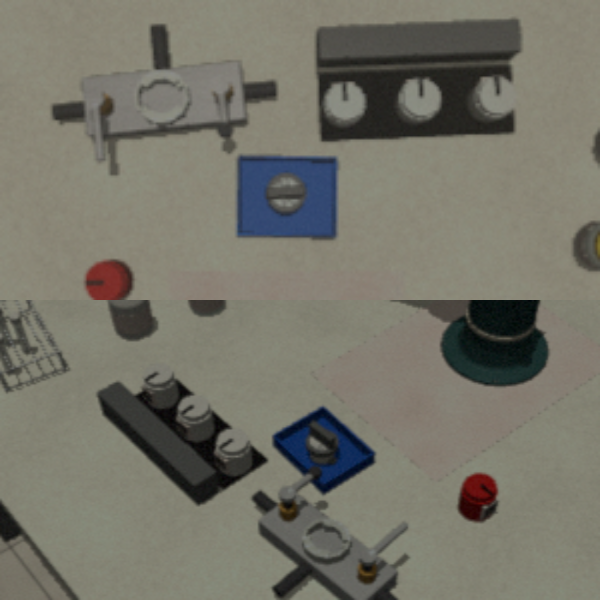

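Three jars stand on the strip at (345,100), (420,98) and (493,98) with their ribs facing the window. The filter stands in the tray at (287,193), and both handles point to the robot, so feed and vent are shut.

```bash
python3 -c "
from station import *
print(workorder.finish_job())"
```

```text
the job is handed in; nothing more can be done
None
```

I handed the job in at about 90 s of the 208 s. At the last camera check both valves were shut, the filter stood in the tray, and all three jars stood on the strip with their labels to the reader. The hand-in call returned no verdict.

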